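# Clear the labelling machine's catch tray into the parcel tote

### The arm

A 6-joint arm with a two-finger parallel gripper is mounted at the origin on the work surface. World frame = base frame: x ahead of the robot, y to its left, z up, the work surface at z = 0. Lengths are in m, angles in rad, forces in N, time in s.
With the tool pointing down it reaches from about 0.35 to 0.975 m from the base axis. Payload 4.9 kg.
Tool frame: the origin (TCP) lies midway between the tips of the shut fingers; the grasp point (between the pads) lies 19 mm behind it; z points along the fingers, y is the direction in which the jaws open and shut (so a half turn about z gives the same grasp; the last joint's range is limited). The gripper opens to 85 mm and grips with 20 to 120 N. Pads are 22 mm wide; open, the fingers measure 114 mm over their backs; the gripper's body (76 mm by 85 mm) begins 54 mm behind the grasp point. The pads swing forward as they close: fully open they stand 13 mm farther back than shut.
Start: joints at [1.13, 0.053, 1.613, -0, 1.476, -0.119], TCP at [0.198, 0.593, 0.203] pointing down, gripper open.
Joint ranges: [-3.01, 3.01], [-1.01, 2.22], [0.06, 2.58], [-1.02, 4.17], [0.09, 2.62], [-3.14, 3.14]. Speed limits (rad/s): [2.57, 2.57, 3.14, 3.14, 3.14, 3.14].

### API

Orientations are given as a rotation vector (axis times angle).
In Python, from station import ctrl gives the robot as it stands.
- The arm moves only by the shell command python3 -m jog 'ROWS' [FORCE]. ROWS is JSON, one flat list of numbers, 7 for each row, row after row: the opening, from 0 (shut) to 1 (fully open), then the shift along the tool's x, y, z in m, then the turn, a rotation vector about the tool's x, y, z in degrees. A call has 1 to 10 rows; each row shifts and turns the commanded pose from where the row before left it, along the tool's axes as they then stand; what a row does not reach is not made up. A row lasts 1/8 s, in which the tool goes at most 62.5 mm and 10.7 degrees, less where a joint would pass 70% of its speed; a pose out of reach is approached as far as the arm can. A call with a gripper value outside its range is refused whole. The fingers move at their own pace and stop on an object; FORCE is the grip in N (left out, the last holds). Time passes only in rows, so rows that do not move let the fingers close. It gives the time, the measured TCP pose, the force and the opening at its end, in the units of the state.
- ctrl.get_obs(): the state, without advancing time (a new reading comes with each control period).
- ctrl.get_image(name): name is "scene" or "top" or "wrist"; returns a dict with "image" (420x560x3 uint8, blue, green, red), "camera_matrix" (3x3 intrinsics, pixels), "dist_coeffs" ([k1, k2, p1, p2, k3] as OpenCV has them; the pictures are not rectified), "rvec" (rotation vector, rad) and "tvec" (3), from world to camera coordinates, as OpenCV has them; the wrist camera has in their place "mount" (4x4, takes a point from camera to tool coordinates, whose origin is the TCP and whose axes are the flange's). Camera axes: x right, y down, z forward; pixel columns grow to the right and rows downward; lengths in m; the calibration is good to about 2 mm. A picture is of the moment at which its call begins: read the wrist's pose just before it. There is no depth.
- ctrl.finish_job(): hands the job in, once; it reports no verdict.
Trained networks look in a picture, given as the dict that the camera call returned (one of the last four; its "shot" number tells which), for a name from the list of things; names that differ only in an ending like _2 or _b are one class to them, and where a whole thing is asked for, a point or a joint stands for the part that bears it (a point fixed in the world has none). Each returns a list of dicts, best first, with "p" (0 to 1); they miss things now and then, are a little off and sometimes report something else, mostly with a low value. They report only what shows in the picture. A call takes as long as a camera call. They do not tell look-alikes from the thing itself.
- ctrl.boxes_of(target, picture): "box" ([centre column, centre row, width, height] in pixels, round what is visible of it).
The state is a dict: "t": time; "q": joint angles; "dq": joint speeds; "effort": joint torques, N m; "tool_pos": TCP position; "tool_rot": TCP orientation; "contact_force": force on the tool from outside, world axes, zero at the start; "wrist_torque": the same for the moment, N m; "opening": finger opening in m.
Only numpy, scipy, OpenCV 4.12 (cv2) and the standard library are available. Lean on these libraries where they do the work, as an engineer would, in place of code of your own. Each camera call takes 0.05 s, during which the arm holds its last target. There are 200 camera calls.

### The job

Collect the two labelled parcels from the labelling machine into the blue tote. First move the white parcel from the catch tray to the tote; then, with the tray empty, press the yellow treadle fully down to its stop so that the kraft parcel waiting on the rollers rolls down into the tray by itself (do not take it off the rollers or pull it past the stop by hand), let the treadle come up again, and put that parcel in the tote too. Set both down gently, not dropped, flat on the tote's floor, label up, beside the carton already packed there and without shifting it.

Things in the scene. Friction and masses are not known exactly. Their poses are not given: they have to be found in the camera images.
- white_parcel: White carton 130 x 62 x 80 mm (x long, y wide, z high), 0.2 to 0.45 kg, with blue tape along it and a white shipping label with black bars on its top. At the start it lies on the catch tray's sloping rollers, label up, its end against the tray's end stop, tilted 8 degrees with the rollers. Origin: centre of its underside; z points out of the labelled top.
- kraft_parcel: Brown carton 120 x 60 x 78 mm (x long, y wide, z high), 0.2 to 0.45 kg, white label on top. Waits on the rollers, long side along the lane, nose against the stop blade. With the treadle down it takes 1.5 to 2 s to run down against the tray's end stop and rests there label up, tilted 8 degrees with the rollers. Origin: centre of its underside; z points out of the labelled top.
- outfeed: The parcel labelling machine with its roller outfeed and catch tray, fixed. Origin on the table under the centre of the tray; +y points up the roller lane to the machine, +x to the robot's side. The machine's grey and charcoal housing, 330 mm high with a label reel above, begins at y = 430 mm.
- lane_end (a point): Top of the lane's lowest roller, mid-lane, where lane and tray meet: x = 0, y = 119 mm of outfeed, 117 mm above the table; axes as outfeed. One straight bed of free-turning rollers runs from the machine down through lane and tray, falling 8 degrees (0.14 rad) towards -y. The lane is 200 mm wide between side channels 18 mm higher than the rollers.
- tray_in (a point): Centre of the catch tray at roller-top height, 100 mm above the table; axes as outfeed (level). The tray's floor is the lower end of the sloping roller bed (falls 0.14 rad towards -y), 264 mm wide; its side walls stand 37 mm above the rollers. The rubber-faced end stop, square to the rollers and 55 mm high, is 108 mm down the slope from this point.
- stop_blade (a point): Middle of the top edge of the yellow stop blade (120 mm wide) that holds the kraft parcel, at x = 0, y = 196 mm of outfeed: 13 mm above the roller tops when the treadle is up, sunk below them when it is down; clear of the rollers only near the end of the stroke. Blade and tread are one hinged lever. Let up too early, the blade rises under the passing parcel.
- treadle_pad (a point): Centre of the upper face of the treadle's ribbed black tread (75 mm across the lane, 90 along it), on the robot's side of the lane at x = +190, y = 198 mm of outfeed. 88 mm above the table when up, 29 mm when down on its stop, where it leans 0.17 rad, lower on the robot's side. The lever's hinge is 350 mm away beyond the lane. Spring return: about 5 N to start it, 12 N to hold it down.
- tote: Blue plastic stacking tote, fixed, open above, 400 x 300 x 120 mm outside (x, y, z), 380 x 280 mm inside, floor 6 mm thick. Origin: centre of its underside on the table; x along its length. The earlier carton stands along its +y side; the -y side of its floor is free (a strip about 155 mm wide over the full length).
- earlier_carton: Brown carton with red tape, 200 x 100 x 65 mm (x, y, z), loose in the tote, packed earlier, its length along the tote. Origin: centre of its underside. Leave alone.
Mind the look-alikes: they are no part of the job. What is shaped like the kraft_parcel but green or pink is not meant. What is shaped like the white_parcel but green is not meant.

How it is judged:
By the outcome, as a careful person would: the job done as asked, in the order asked, and still so for the second after the job is handed in, with the robot touching nothing.
It also fails if it takes over 64 s, if anything falls off the work surface, if the arm or the gripper's body presses on something with over 40 N, if the wrist force passes 120 N, or if a joint passes its speed limit or range.

## Working session

There is one attempt and no reset: what is moved stays moved. The work goes in short steps, Python scripts to look and compute and a shell command to move; the robot and the scene stay as the last step left them, time stands still between calls to the robot, and variables do not carry over. Pictures are saved under pics/ and viewed, about 8 in all and at most 12, crops included, and the job is handed in when it is done.

```bash
ls; mkdir -p pics; python3 - <<'E'
from station import ctrl
import cv2,numpy as np
o=ctrl.get_obs(); print({k:np.round(v,3).tolist() for k,v in o.items()})
for n in ["scene","top"]:
    p=ctrl.get_image(n); cv2.imwrite(f"pics/{n}0.png",p["image"])
    print(n,np.round(p["camera_matrix"],1).tolist(),np.round(p["dist_coeffs"],3).tolist(),np.round(p["rvec"],4).tolist(),np.round(p["tvec"],4).tolist())
    for t in ["white_parcel","kraft_parcel","outfeed","stop_blade","treadle_pad","tote","earlier_carton"]:
        try: print(t,[(np.round(b["box"]).tolist(),round(b["p"],2)) for b in ctrl.boxes_of(t,p)])
        except Exception as e: print(t,e)
print(ctrl.get_obs()["t"])
E
```

```text
pics
{'t': 0.0, 'q': [1.13, 0.053, 1.614, -0.0, 1.476, -0.119], 'dq': [0.002, -0.001, 0.003, -0.0, -0.0, -0.0], 'effort': [-0.002, -39.368, -37.017, -0.0, 0.007, -0.0], 'tool_pos': [0.197, 0.592, 0.202], 'tool_rot': [-0.503, -3.1, 0.003], 'contact_force': [0.409, 0.05, -0.476], 'wrist_torque': [-0.006, 0.009, -0.003], 'opening': 0.086}
scene [[412.0, 0.0, 279.4], [0.0, 412.0, 215.3], [0.0, 0.0, 1.0]] [-0.108, 0.0, 0.0, 0.0, 0.0] [1.6386, 2.1695, -0.6336] [0.0921, -0.3006, 1.4991]
white_parcel [([390.0, 185.0, 49.0, 35.0], 0.72), ([259.0, 249.0, 51.0, 43.0], 0.7)]
kraft_parcel [([138.0, 238.0, 58.0, 44.0], 0.96), ([137.0, 187.0, 31.0, 32.0], 0.63), ([211.0, 173.0, 42.0, 44.0], 0.58)]
outfeed [([147.0, 244.0, 294.0, 219.0], 0.6)]
stop_blade [([177.0, 253.0, 69.0, 125.0], 0.62)]
treadle_pad [([174.0, 255.0, 67.0, 135.0], 0.82)]
tote [([386.0, 276.0, 132.0, 165.0], 0.81), ([148.0, 243.0, 292.0, 215.0], 0.42)]
earlier_carton [([412.0, 291.0, 51.0, 83.0], 0.86), ([148.0, 244.0, 296.0, 221.0], 0.29)]
top [[479.6, 0.0, 273.0], [0.0, 479.6, 211.1], [0.0, 0.0, 1.0]] [-0.13, 0.0, 0.0, 0.0, 0.0] [2.1652, -2.1737, 0.1046] [0.0449, 0.4525, 1.5675]
white_parcel [([285.0, 169.0, 46.0, 29.0], 0.9), ([186.0, 296.0, 46.0, 48.0], 0.55)]
kraft_parcel [([363.0, 260.0, 46.0, 41.0], 0.88), ([384.0, 142.0, 45.0, 28.0], 0.75)]
outfeed [([408.0, 123.0, 302.0, 195.0], 0.98), ([361.0, 164.0, 36.0, 121.0], 0.43)]
stop_blade [([362.0, 164.0, 30.0, 123.0], 0.6)]
treadle_pad [([359.0, 164.0, 34.0, 120.0], 0.9)]
tote [([177.0, 189.0, 102.0, 125.0], 0.85)]
earlier_carton [([156.0, 187.0, 40.0, 65.0], 0.8), ([362.0, 165.0, 29.0, 124.0], 0.75), ([176.0, 191.0, 102.0, 126.0], 0.53)]
0.8
```

View both.

```bash
python3 - <<'E'
import cv2
for n in ["scene","top"]:
    cv2.imwrite(f"pics/{n}0b.png",cv2.resize(cv2.imread(f"pics/{n}0.png"),(800,600),interpolation=cv2.INTER_CUBIC))
E
```

```text
(no output)
```

View pics/scene0b.png

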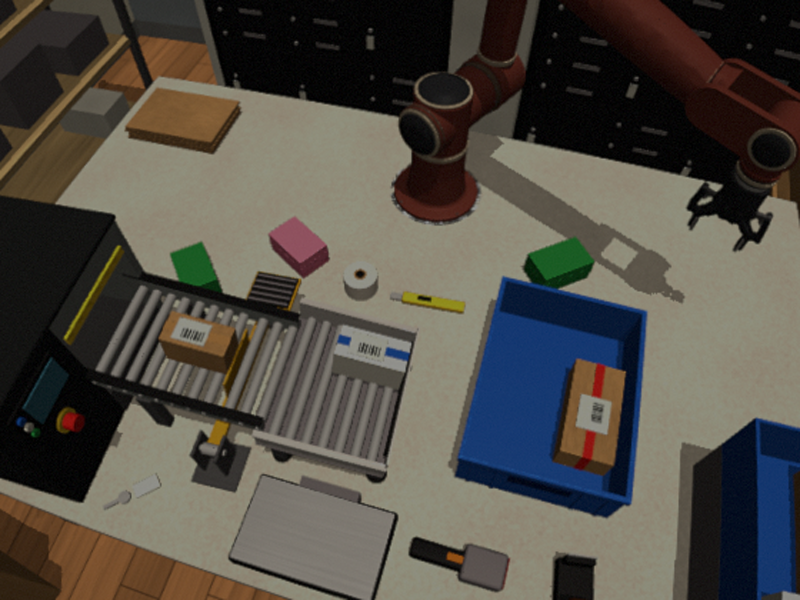

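View pics/top0b.png

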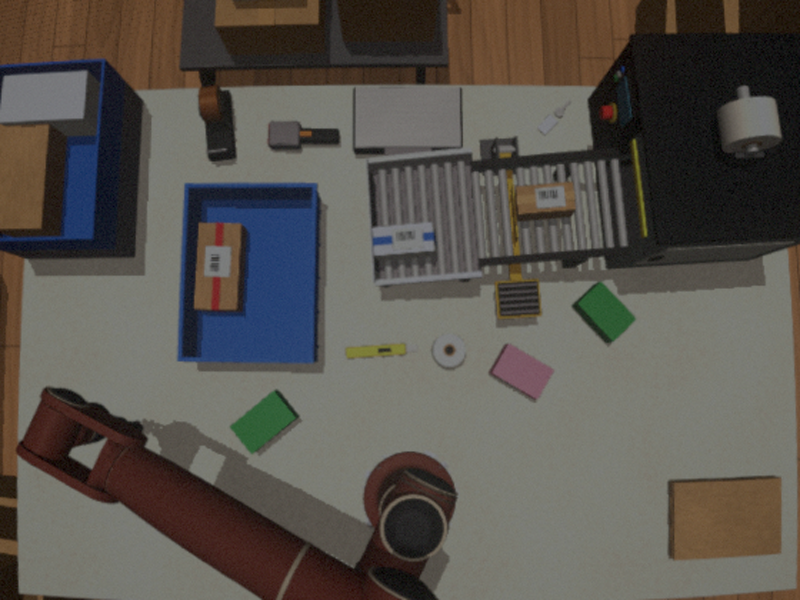

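Look-alikes (scene picture, 800-wide): green boxes at (195,268) and (560,262), pink at (300,245) – all plain, on the table; the wanted ones are the white/blue-taped parcel in the tray at (370,355) and the brown labelled one on the rollers at (198,340). Tote with red-taped carton at (552,400); the second tote at the right edge isn't ours. Close crop next.

```bash
cat > h.py <<'E'
from station import ctrl
import cv2,numpy as np
from scipy.spatial.transform import Rotation as R
def ray(p,uv):
    K,d=np.array(p["camera_matrix"]),np.array(p["dist_coeffs"])
    n=cv2.undistortPoints(np.array([[uv]],float),K,d)[0,0]
    if "mount" in p:
        M=np.array(p["mount"]); o=p["obs"]; r=R.from_rotvec(o["tool_rot"])
        return r.apply(M[:3,3])+o["tool_pos"], r.apply(M[:3,:3]@[n[0],n[1],1])
    r=R.from_rotvec(np.ravel(p["rvec"])).inv()
    return r.apply(-np.ravel(p["tvec"])), r.apply([n[0],n[1],1])
def atz(p,uv,z):
    o,d=ray(p,uv); return o+d*(z-o[2])/d[2]
def tri(a,ua,b,ub):
    A=np.zeros((3,3));y=np.zeros(3)
    for p,u in((a,ua),(b,ub)):
        o,d=ray(p,u); d=d/np.linalg.norm(d); P=np.eye(3)-np.outer(d,d); A+=P;y+=P@o
    return np.linalg.solve(A,y)
def proj(p,X):
    K,d=np.array(p["camera_matrix"]),np.array(p["dist_coeffs"])
    if "mount" in p:
        M=np.array(p["mount"]);o=p["obs"];T=np.eye(4);T[:3,:3]=R.from_rotvec(o["tool_rot"]).as_matrix();T[:3,3]=o["tool_pos"]
        C=np.linalg.inv(T@M); rv,tv=R.from_matrix(C[:3,:3]).as_rotvec(),C[:3,3]
    else: rv,tv=np.array(p["rvec"],float),np.array(p["tvec"],float)
    return cv2.projectPoints(np.array(X,float).reshape(-1,1,3),rv,tv,K,d)[0].reshape(-1,2)
def shot(n):
    o=ctrl.get_obs(); p=dict(ctrl.get_image(n))
    if "mount" in p: p["obs"]=o
    return p
E
python3 - <<'E'
from h import *
import pickle
P={n:shot(n) for n in("scene","top")}; pickle.dump(P,open("p0.pkl","wb"))
c=P["top"]["image"][100:250,250:450]; a=cv2.resize(c,(800,600),interpolation=cv2.INTER_CUBIC)
a=cv2.convertScaleAbs(a,alpha=1.7); cv2.imwrite("pics/c_top.png",a)
c=P["scene"]["image"][180:345,85:305]; a=cv2.resize(c,(800,600),interpolation=cv2.INTER_CUBIC)
a=cv2.convertScaleAbs(a,alpha=1.5); cv2.imwrite("pics/c_scene.png",a)
E
```

```text
(no output)
```

View pics/c_top.png

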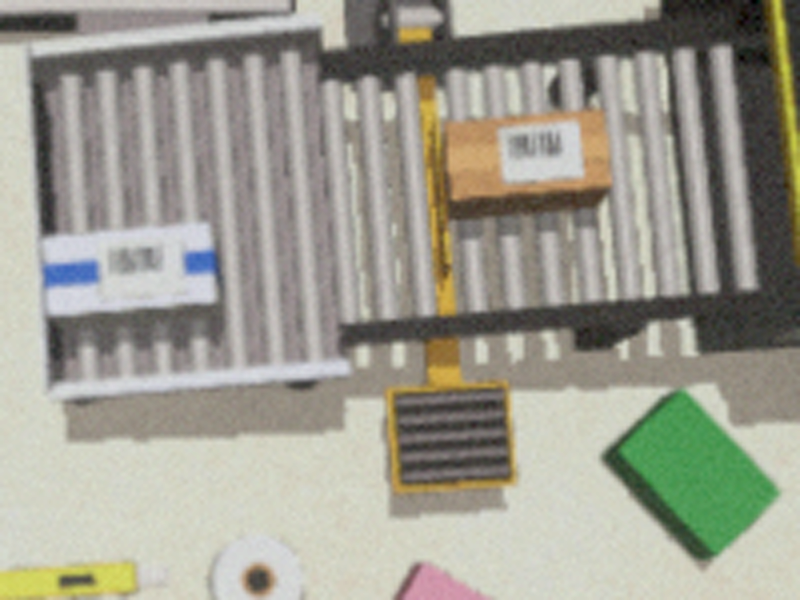

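View pics/c_scene.png

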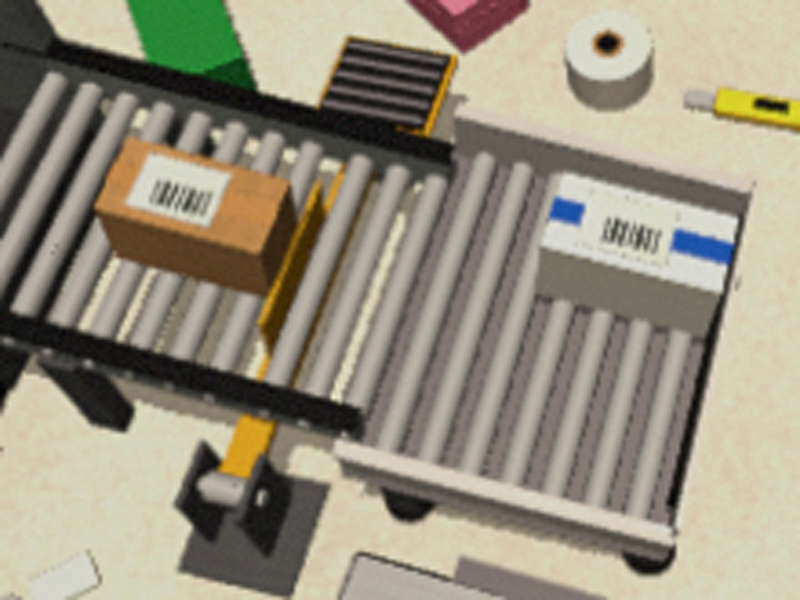

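The close crop confirms the choice: white parcel with blue tape in the tray (top crop (130,270)), brown labelled one behind the yellow blade (528,155), treadle (450,438) with a green box nearby on the right (690,475).

```bash
python3 - <<'E'
from h import *
import pickle
P=pickle.load(open("p0.pkl","rb")); T,S=P["top"],P["scene"]
ct=lambda u:(u[0]/4+250-.375,u[1]/4+100-.375); cs=lambda u:(u[0]*.275+85-.36,u[1]*.275+180-.36)
f=lambda u:(u[0]*.7-.15,u[1]*.7-.15)
D={"white":([(43,238),(210,222),(216,302),(47,316)],[(723,291),(537,248),(563,172),(738,213)]),
"tread":([(387,390),(507,382),(515,487),(392,492)],[(432,135),(318,108),(346,38),(457,57)]),
"kraft":([(447,122),(607,110),(609,190),(449,202)],[(265,258),(97,207),(125,138),(292,180)]),
"tray":([(28,50),(50,398)],[(672,545),(752,185)])}
for k,(a,b) in D.items():
    X=np.array([tri(T,ct(u),S,cs(v)) for u,v in zip(a,b)]); print(k,X.round(3).tolist(),"mean",X.mean(0).round(3))
    if len(X)==4:
        e=(X[1]-X[0]+X[2]-X[3])/2; print(" axis",e.round(3),"yaw",np.degrees(np.arctan2(e[1],e[0])).round(1),"len",np.linalg.norm(e).round(3),"pitch",np.degrees(np.arcsin(e[2]/np.linalg.norm(e))).round(1))
X=np.array([tri(T,f(u),S,f(v)) for u,v in zip([(183,185),(318,184),(316,362),(179,361)],[(628,512),(460,475),(508,280),(645,313)])]);print("tote",X.round(3).tolist(),X.mean(0).round(3))
print("totez",[atz(T,f(u),.12).round(3).tolist() for u in [(183,185),(318,184),(316,362),(179,361)]])
print("carton",[atz(T,f(u),.071).round(3).tolist() for u in [(198,222),(243,223),(241,311),(194,310)]])
E
```

```text
white [[0.598, 0.081, 0.165], [0.608, -0.048, 0.178], [0.546, -0.05, 0.18], [0.537, 0.077, 0.169]] mean [0.572 0.015 0.173]
 axis [ 0.009 -0.128  0.012] yaw -86.0 len 0.129 pitch 5.5
tread [[0.49, -0.19, 0.085], [0.495, -0.286, 0.092], [0.413, -0.297, 0.076], [0.409, -0.197, 0.082]] mean [ 0.452 -0.243  0.084]
 axis [ 0.005 -0.098  0.001] yaw -87.3 len 0.098 pitch 0.4
kraft [[0.679, -0.222, 0.199], [0.683, -0.341, 0.219], [0.625, -0.345, 0.216], [0.617, -0.225, 0.203]] mean [ 0.651 -0.283  0.209]
 axis [ 0.006 -0.12   0.017] yaw -87.0 len 0.121 pitch 7.9
tray [[0.764, 0.094, 0.111], [0.482, 0.075, 0.116]] mean [0.623 0.085 0.114]
tote [[0.718, 0.516, 0.089], [0.722, 0.214, 0.065], [0.312, 0.215, 0.109], [0.315, 0.509, 0.112]] [0.517 0.363 0.094]
totez [[0.71, 0.509, 0.12], [0.707, 0.203, 0.12], [0.313, 0.204, 0.12], [0.315, 0.506, 0.12]]
carton [[0.635, 0.486, 0.071], [0.631, 0.38, 0.071], [0.428, 0.381, 0.071], [0.431, 0.489, 0.071]]
```

```bash
cat >> h.py <<'E'
def pose(yaw,tilt=0):
    """tool y at world yaw (deg), tool z down, leaning so that tool z=-n of the 8 deg lane when tilt=8"""
    y=np.array([np.cos(np.radians(yaw)),np.sin(np.radians(yaw)),0]); z=np.array([0,0,-1.]); 
    r=R.from_matrix(np.c_[np.cross(y,z),y,z]); return R.from_rotvec(y*np.radians(tilt))*r
def plan(target,rot,n=None,start=None):
    o=ctrl.get_obs(); p0,r0=(np.array(o["tool_pos"]),R.from_rotvec(o["tool_rot"])) if start is None else start
    d=np.array(target)-p0; w=(r0.inv()*rot).as_rotvec()
    n=n or int(max(np.ceil(np.linalg.norm(d)/.055),np.ceil(np.degrees(np.linalg.norm(w))/9.5),1))
    print("n",n,"d",d.round(3),"turn",np.degrees(w).round(1))
    for k in range(n):
        r=r0*R.from_rotvec(w*k/n); print(r.inv().apply(d/n).round(4).tolist(),np.degrees(w/n).round(2).tolist())
E
python3 - <<'E'
from h import *
for t in(8,-8): print(pose(3.4,t).as_matrix()[:,2].round(3))
plan((.571,.030,.282),pose(3.4,-8 if pose(3.4,-8).as_matrix()[1,2]<0 else 8))
E
```

```text
[-0.008  0.139 -0.99 ]
[ 0.008 -0.139 -0.99 ]
n 13 d [ 0.373 -0.563  0.079] turn [ 4.8 -7.  68. ]
[-0.0409, -0.032, -0.0061] [0.37, -0.54, 5.23]
[-0.0437, -0.0282, -0.0055] [0.37, -0.54, 5.23]
[-0.0462, -0.0241, -0.0049] [0.37, -0.54, 5.23]
[-0.0482, -0.0198, -0.0043] [0.37, -0.54, 5.23]
[-0.0499, -0.0153, -0.0037] [0.37, -0.54, 5.23]
[-0.0511, -0.0107, -0.0032] [0.37, -0.54, 5.23]
[-0.0519, -0.0061, -0.0026] [0.37, -0.54, 5.23]
[-0.0523, -0.0013, -0.0021] [0.37, -0.54, 5.23]
[-0.0522, 0.0035, -0.0016] [0.37, -0.54, 5.23]
[-0.0517, 0.0082, -0.0012] [0.37, -0.54, 5.23]
[-0.0507, 0.0129, -0.0008] [0.37, -0.54, 5.23]
[-0.0493, 0.0174, -0.0004] [0.37, -0.54, 5.23]
[-0.0475, 0.0219, -0.0] [0.37, -0.54, 5.23]
```

```bash
python3 -m jog '[1,-0.041,-0.032,-0.006,0.4,-0.5,5.2, 1,-0.044,-0.028,-0.0055,0.4,-0.5,5.2, 1,-0.046,-0.024,-0.005,0.4,-0.5,5.2, 1,-0.048,-0.020,-0.004,0.4,-0.5,5.2, 1,-0.050,-0.015,-0.004,0.4,-0.5,5.2, 1,-0.051,-0.011,-0.003,0.4,-0.5,5.2, 1,-0.052,-0.006,-0.003,0.4,-0.5,5.2, 1,-0.052,-0.001,-0.002,0.4,-0.5,5.2]' 60 && python3 -m jog '[0.88,-0.052,0.0035,-0.002,0.4,-0.5,5.2, 0.88,-0.052,0.008,-0.001,0.4,-0.5,5.2, 0.88,-0.051,0.013,-0.001,0.4,-0.5,5.2, 0.88,-0.049,0.017,0,0.4,-0.5,5.2, 0.88,-0.0475,0.022,0,0,-0.5,5.2, 0.88,0,0,0,0,0,0, 0.88,0,0,0,0,0,0]'
python3 - <<'E'
from h import *
import pickle
p=shot("wrist"); pickle.dump(p,open("p1.pkl","wb"))
a=cv2.convertScaleAbs(p["image"],alpha=1.4); cv2.imwrite("pics/w1.png",a)
o=p["obs"]; print(o["t"],o["tool_pos"],R.from_rotvec(o["tool_rot"]).as_matrix().round(3).tolist(),o["opening"],o["contact_force"])
print([(np.round(b["box"]).tolist(),round(b["p"],2)) for b in ctrl.boxes_of("white_parcel",p)])
E
```

```text
t: 1.9
tool_pos: [0.4292, 0.2461, 0.2516]
tool_rot: [1.546, 2.665, -0.099]
contact_force: [-0.2, 0.7, -0.0]
opening: 0.0852
t: 2.78
tool_pos: [0.573, 0.0319, 0.2798]
tool_rot: [2.077, 2.223, -0.147]
contact_force: [-0.3, 0.8, 0.6]
opening: 0.0753
2.775 [0.57304134 0.03190432 0.27981446] [[-0.068, 0.998, 0.004], [0.989, 0.068, -0.135], [-0.135, -0.005, -0.991]] 0.07529025426586425 [-0.27833104  0.77732473  0.59708442]
[([278.0, 198.0, 84.0, 160.0], 0.84)]
```

View pics/w1.png

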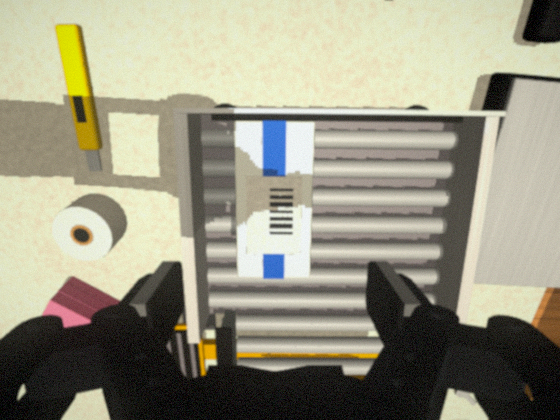

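Wrist view: white parcel top spans (237..313, 121..277), square with the jaws, label up, with room both sides to the tray wall (190).

```bash
python3 - <<'E'
from h import *
import pickle
p=pickle.load(open("p1.pkl","rb")); T=pickle.load(open("p0.pkl","rb"))["top"]
n=np.array([-.008,.139,.990]); c=np.array([.572,.015,.173])
X=[]
for u in [(238,121),(314,121),(311,277),(237,277)]:
    o,d=ray(p,u); X.append(o+d*(n@(c-o))/(n@d))
X=np.array(X);print(X.round(3).tolist(),X.mean(0).round(4),"len",np.linalg.norm(X[0]-X[3]).round(3),"w",np.linalg.norm(X[0]-X[1]).round(3))
e=X[3]-X[0]+X[2]-X[1];print(np.degrees(np.arctan2(e[1],e[0])))
ct=lambda u:(u[0]/4+250-.375,u[1]/4+100-.375)
print([tri(p,a,T,ct(b)).round(3).tolist() for a,b in zip([(314,121),(311,277),(237,277),(238,121)],[(43,238),(210,222),(216,302),(47,316)])])
m=X.mean(0); plan(m-.055*n,pose(3.4,-8))
E
```

```text
[[0.542, 0.078, 0.164], [0.6, 0.082, 0.164], [0.61, -0.046, 0.182], [0.546, -0.051, 0.182]] [0.5743 0.0157 0.1729] len 0.13 w 0.058
-86.73983635242516
[[0.6, 0.081, 0.157], [0.608, -0.046, 0.181], [0.546, -0.05, 0.182], [0.54, 0.077, 0.155]]
n 3 d [ 0.002 -0.025 -0.161] turn [-0.2 -0.2  0.6]
[-0.0008, 0.0003, 0.0544] [-0.07, -0.07, 0.2]
[-0.0008, 0.0003, 0.0544] [-0.07, -0.07, 0.2]
[-0.0007, 0.0002, 0.0544] [-0.07, -0.07, 0.2]
```

```bash
python3 -m jog '[0.88,-0.001,0.0005,0.05,0,0,0.3, 0.88,-0.001,0,0.05,0,0,0.3, 0.88,0,0,0.035,0,0,0, 0.88,0,0,0.018,0,0,0, 0.88,0,0,0.01,0,0,0, 0.88,0,0,0,0,0,0, 0.3,0,0,0,0,0,0, 0.3,0,0,0,0,0,0, 0.3,0,0,0,0,0,0, 0.3,0,0,0,0,0,0]' 60
```

```text
t: 4.12
tool_pos: [0.5762, 0.0077, 0.1209]
tool_rot: [2.087, 2.209, -0.142]
contact_force: [-0.8, 2.4, 5.2]
opening: 0.0608
```

```bash
python3 -m jog '[0.3,0,0,-0.02,0,0,0, 0.3,0,0,-0.05,0,0,0, 0.3,0,0,-0.05,0,0,0, 0.3,0,0,-0.03,0,0,0, 0.3,0,0,0,0,0,0]' && python3 - <<'E'
from h import *
plan((.60,.297,.22),pose(90,0))
E
```

```text
t: 4.75
tool_pos: [0.5754, 0.0283, 0.2713]
tool_rot: [2.085, 2.208, -0.139]
contact_force: [-0.1, -0.3, -3.6]
opening: 0.0606
n 10 d [ 0.025  0.269 -0.051] turn [ -5.8   6.4 -86.6]
[0.0271, 0.004, 0.0015] [-0.58, 0.64, -8.66]
[0.0262, 0.008, 0.0018] [-0.58, 0.64, -8.66]
[0.0247, 0.0118, 0.0022] [-0.58, 0.64, -8.66]
[0.0226, 0.0154, 0.0026] [-0.58, 0.64, -8.66]
[0.02, 0.0186, 0.003] [-0.58, 0.64, -8.66]
[0.0169, 0.0214, 0.0034] [-0.58, 0.64, -8.66]
[0.0135, 0.0236, 0.0038] [-0.58, 0.64, -8.66]
[0.0097, 0.0253, 0.0042] [-0.58, 0.64, -8.66]
[0.0058, 0.0265, 0.0045] [-0.58, 0.64, -8.66]
[0.0017, 0.027, 0.0049] [-0.58, 0.64, -8.66]
```

```bash
python3 -m jog '[0.3,0.027,0.004,0.0015,-0.6,0.6,-8.7, 0.3,0.026,0.008,0.002,-0.6,0.6,-8.7, 0.3,0.025,0.012,0.002,-0.6,0.6,-8.7, 0.3,0.023,0.015,0.0025,-0.6,0.6,-8.7, 0.3,0.02,0.0185,0.003,-0.6,0.6,-8.7, 0.3,0.017,0.021,0.0035,-0.6,0.6,-8.7, 0.3,0.0135,0.0235,0.004,-0.6,0.6,-8.7, 0.3,0.01,0.025,0.004,-0.6,0.6,-8.7, 0.3,0.006,0.0265,0.0045,-0.6,0.6,-8.7, 0.3,0.002,0.027,0.005,-0.6,0.6,-8.7]' && python3 -m jog '[0.3,0,0,0,0,0,0, 0.3,0,0,0,0,0,0]'; python3 - <<'E'
from h import *
import pickle
p=shot("top"); s=shot("scene"); pickle.dump((p,s),open("p2.pkl","wb"))
plan((.60,.297,.033),pose(90,0),1)
a=p["image"][120:262,120:300]; b=s["image"][185:365,320:460]
cv2.imwrite("pics/t2.png",cv2.convertScaleAbs(np.hstack([cv2.resize(a,(430,340)),cv2.resize(b,(264,340))]),alpha=1.5))
E
```

```text
t: 6.0
tool_pos: [0.5944, 0.2965, 0.212]
tool_rot: [0.019, -3.137, 0.005]
contact_force: [0.5, 0.4, -1.9]
opening: 0.0609
t: 6.25
tool_pos: [0.595, 0.2956, 0.2136]
tool_rot: [0.009, -3.139, 0.006]
contact_force: [0.1, -0.5, -2.2]
opening: 0.0607
n 1 d [ 0.004  0.001 -0.182] turn [-0.2 -0.   0.3]
[-0.0045, 0.002, 0.1818] [-0.16, -0.03, 0.33]
```

View pics/t2.png

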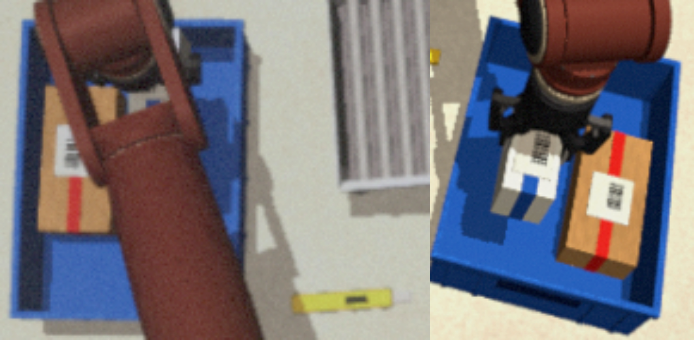

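Held level over the free strip (scene crop: parcel (525,180), carton (605,210)), with clear gaps to both sides. Lowering.

```bash
python3 -m jog '[0.3,-0.004,0.001,0.04,0,0,0, 0.3,0,0,0.05,0,0,0, 0.3,0,0,0.045,0,0,0, 0.3,0,0,0.025,0,0,0, 0.3,0,0,0.008,0,0,0, 0.3,0,0,0.003,0,0,0, 0.3,0,0,0.002,0,0,0, 0.3,0,0,0,0,0,0]'
```

```text
t: 7.35
tool_pos: [0.6007, 0.2973, 0.0439]
tool_rot: [-0.011, 3.139, -0.002]
contact_force: [-0.4, 0.2, -1.8]
opening: 0.061
```

```bash
python3 -m jog '[0.3,0,0,0.004,0,0,0, 0.3,0,0,0.003,0,0,0, 0.3,0,0,0.001,0,0,0, 0.3,0,0,0,0,0,0]';python3 -m jog '[0.3,0,0,0.0015,0,0,0, 0.3,0,0,0.0015,0,0,0]'
```

```text
t: 7.85
tool_pos: [0.5997, 0.297, 0.0342]
tool_rot: [0.012, -3.142, 0.003]
contact_force: [-0.4, -0.5, -1.2]
opening: 0.0608
t: 8.1
tool_pos: [0.6005, 0.2971, 0.0334]
tool_rot: [-0.011, 3.141, -0.003]
contact_force: [-5.3, -2.5, 10.4]
opening: 0.0607
```

```bash
python3 -m jog '[0.9,0,0,0,0,0,0, 0.9,0,0,0,0,0,0, 0.9,0,0,0,0,0,0, 0.9,0,0,-0.02,0,0,0, 0.9,0,0,-0.05,0,0,0, 0.9,0,0,-0.06,0,0,0, 0.9,0,0,-0.06,0,0,0, 0.5,0,0,0,0,0,0]' && python3 - <<'E'
from h import *
plan((.444,-.2435,.20),pose(3.4,0))
E
```

```text
t: 9.1
tool_pos: [0.6036, 0.2989, 0.2321]
tool_rot: [-0.012, 3.126, 0.005]
contact_force: [0.6, 0.6, 0.6]
opening: 0.0602
n 11 d [-0.16  -0.542 -0.032] turn [ 0.8  0.6 87. ]
[0.0149, -0.0492, 0.0025] [0.07, 0.05, 7.91]
[0.008, -0.0508, 0.0026] [0.07, 0.05, 7.91]
[0.0009, -0.0514, 0.0027] [0.07, 0.05, 7.91]
[-0.0062, -0.051, 0.0027] [0.07, 0.05, 7.91]
[-0.0131, -0.0497, 0.0028] [0.07, 0.05, 7.91]
[-0.0198, -0.0474, 0.0028] [0.07, 0.05, 7.91]
[-0.0262, -0.0442, 0.0029] [0.07, 0.05, 7.91]
[-0.032, -0.0402, 0.0029] [0.07, 0.05, 7.91]
[-0.0373, -0.0354, 0.0029] [0.07, 0.05, 7.91]
[-0.0418, -0.0299, 0.0029] [0.07, 0.05, 7.91]
[-0.0455, -0.0239, 0.0029] [0.07, 0.05, 7.91]
```

```bash
python3 -m jog '[0,0.015,-0.049,0.0025,0,0,7.9, 0,0.008,-0.051,0.0025,0,0,7.9, 0,0.001,-0.0515,0.0025,0,0,7.9, 0,-0.006,-0.051,0.003,0,0,7.9, 0,-0.013,-0.05,0.003,0,0,7.9, 0,-0.02,-0.0475,0.003,0,0,7.9, 0,-0.026,-0.044,0.003,0,0,7.9, 0,-0.032,-0.040,0.003,0,0,7.9, 0,-0.037,-0.0355,0.003,0,0,7.9, 0,-0.042,-0.030,0.003,0.3,0.3,7.9]' 40 && python3 -m jog '[0,-0.0455,-0.024,0.003,0.4,0.2,7.9, 0,0,0,0,0,0,0, 0,0,0,0,0,0,0]'
python3 - <<'E'
from h import *
import pickle
p=shot("wrist"); s=shot("scene"); t=shot("top"); pickle.dump((p,s,t),open("p3.pkl","wb"))
plan((.444,-.2435,.10),pose(3.4,0),1)
a=p["image"]; b=s["image"][185:365,320:460]
cv2.imwrite("pics/t3.png",cv2.convertScaleAbs(np.hstack([cv2.resize(a,(480,360)),cv2.resize(b,(280,360))]),alpha=1.5))
E
```

```text
t: 10.35
tool_pos: [0.4534, -0.197, 0.194]
tool_rot: [-1.991, -2.423, 0.004]
contact_force: [0.1, 0.4, 0.2]
opening: -0.0001
t: 10.72
tool_pos: [0.4397, -0.2447, 0.1908]
tool_rot: [-2.143, -2.279, 0.009]
contact_force: [-0.5, 0.2, -0.4]
opening: -0.0002
n 1 d [ 0.004  0.    -0.091] turn [-0.7 -0.3  0.2]
[-0.0002, 0.0049, 0.091] [-0.74, -0.29, 0.25]
```

View pics/t3.png

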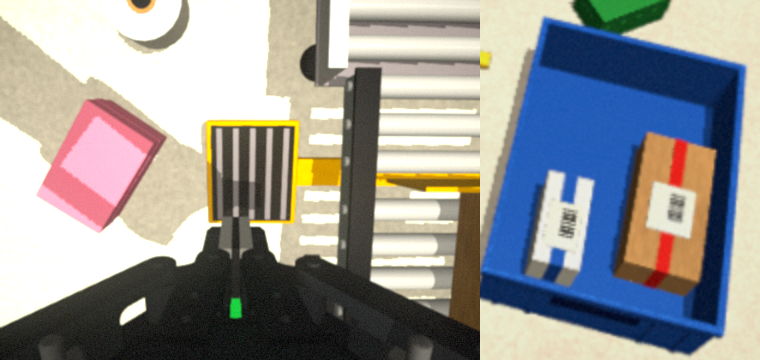

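White parcel stands in the tote, clear of the carton, which hasn't moved; the tread is at (252,172) in the wrist part of the picture, tray empty.

```bash
python3 - <<'E'
from h import *
import pickle
p,s,t=pickle.load(open("p3.pkl","rb"))
k=560/480
X=np.array([atz(p,(u*k,v*k),.088) for u,v in [(206,122),(297,121),(298,221),(208,223)]]);print(X.round(3).tolist(),X.mean(0))
o=p["obs"]; print("tip over",proj(p,[[o["tool_pos"][0],o["tool_pos"][1],.088]])/k)
ct=lambda u:(u[0]/4+250-.375,u[1]/4+100-.375)
print([tri(p,(a[0]*k,a[1]*k),t,ct(b)).round(3).tolist() for a,b in zip([(206,122),(297,121),(298,221),(208,223)],[(392,492),(387,390),(507,382),(515,487)])])
E
```

```text
[[0.41, -0.198, 0.088], [0.49, -0.192, 0.088], [0.502, -0.286, 0.088], [0.415, -0.294, 0.088]] [ 0.45424634 -0.24290689  0.088     ]
tip over [[236.43501047 174.73126968]]
[[0.409, -0.198, 0.074], [0.491, -0.192, 0.084], [0.498, -0.286, 0.092], [0.414, -0.295, 0.083]]
```

```bash
python3 -m jog '[0,0,0.005,0.05,-0.7,-0.3,0, 0,0,0,0.04,0,0,0, 0,0,0,0.015,0,0,0, 0,0,0,0.015,0,0,0, 0,0,0.001,0.015,0,0,0, 0,0,0.001,0.012,0,0,0, 0,0,0.001,0.008,0,0,0, 0,0,0,0.004,0,0,0, 0,0,0,0,0,0,0]'
```

```text
t: 12.0
tool_pos: [0.4468, -0.2452, 0.0327]
tool_rot: [-2.151, -2.288, 0.004]
contact_force: [-5.5, 0.5, 7.9]
opening: -0.0006
```

```bash
python3 -m jog '[0,0,0,0.003,0,0,0, 0,0,0,0.002,0,0,0]'; python3 -m jog '[0,0,0,0.002,0,0,0, 0,0,0,0,0,0,0]'
```

```text
t: 12.25
tool_pos: [0.447, -0.2452, 0.0281]
tool_rot: [-2.152, -2.288, 0.004]
contact_force: [-5.8, 0.9, 8.3]
opening: -0.0002
t: 12.5
tool_pos: [0.4471, -0.2452, 0.0261]
tool_rot: [-2.152, -2.288, 0.003]
contact_force: [-5.3, 0.4, 7.2]
opening: -0.0003
```

```bash
python3 -m jog '[0,0,0,0.0025,0,0,0, 0,0,0,0,0,0,0]'; python3 -m jog '[0,0,0,0.0025,0,0,0, 0,0,0,0,0,0,0]'; python3 - <<'E'
from h import *
import pickle
s=shot("scene"); t=shot("top"); pickle.dump((s,t),open("p4.pkl","wb"))
a=s["image"][180:345,85:305]; b=t["image"][100:250,250:450]
cv2.imwrite("pics/t4.png",cv2.convertScaleAbs(np.hstack([cv2.resize(a,(400,300)),cv2.resize(b,(400,300))]),alpha=1.5))
E
```

```text
t: 12.75
tool_pos: [0.4472, -0.2452, 0.0237]
tool_rot: [-2.152, -2.289, 0.003]
contact_force: [-5.4, 1.3, 8.1]
opening: -0.0001
t: 13.0
tool_pos: [0.4473, -0.2452, 0.0213]
tool_rot: [-2.152, -2.289, 0.003]
contact_force: [-4.7, 1.2, 7.4]
opening: 0.0003
```

View pics/t4.png

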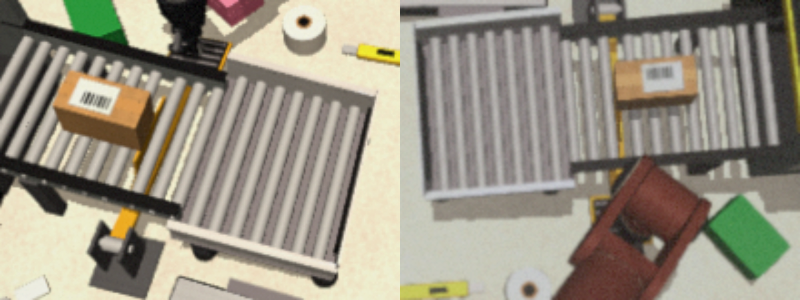

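Kraft parcel appears to have shifted left (right part: 664→656), so the blade may have just cleared; holding and looking again.

```bash
python3 -m jog '[0,0,0,0.001,0,0,0, 0,0,0,0,0,0,0, 0,0,0,0,0,0,0]'; python3 - <<'E'
from h import *
import pickle
s=shot("wrist"); t=shot("top"); pickle.dump((s,t),open("p5.pkl","wb"))
a=s["image"]; b=t["image"][100:250,250:450]
cv2.imwrite("pics/t5.png",cv2.convertScaleAbs(np.hstack([cv2.resize(a,(400,300)),cv2.resize(b,(400,300))]),alpha=1.5))
E
```

```text
t: 13.48
tool_pos: [0.4474, -0.2452, 0.0204]
tool_rot: [2.152, 2.289, -0.003]
contact_force: [-5.3, 1.0, 8.4]
opening: 0.0
```

View pics/t5.png

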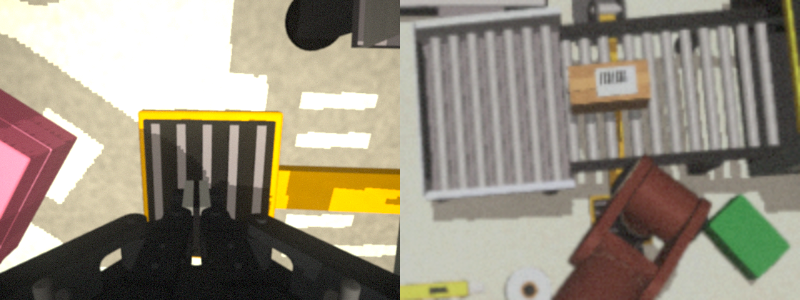

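Parcel is rolling over the lowered blade (right part (610,85)). Press the rest of the way to the stop and hold.

```bash
python3 -m jog '[0,0,0,0.003,0,0,0, 0,0,0,0.001,0,0,0]';python3 -m jog '[0,0,0,0.003,0,0,0, 0,0,0,0,0,0,0]'; python3 -m jog '[0,0,0,0.002,0,0,0, 0,0,0,0,0,0,0]'
```

```text
t: 13.82
tool_pos: [0.4477, -0.2452, 0.0165]
tool_rot: [2.152, 2.288, -0.002]
contact_force: [-4.1, 2.6, 8.6]
opening: -0.0001
t: 14.08
tool_pos: [0.4479, -0.2452, 0.0136]
tool_rot: [2.152, 2.288, -0.002]
contact_force: [-4.4, 2.6, 8.9]
opening: 0.0
t: 14.32
tool_pos: [0.448, -0.2452, 0.0117]
tool_rot: [2.151, 2.288, -0.001]
contact_force: [-3.6, 2.5, 9.9]
opening: -0.0001
```

```bash
python3 -m jog '[0,0,0,0.002,0,0,0, 0,0,0,0,0,0,0]';python3 -m jog '[0,0,0,0.002,0,0,0, 0,0,0,0,0,0,0]'; python3 - <<'E'
from h import *
import pickle
s=shot("wrist"); t=shot("top"); pickle.dump((s,t),open("p6.pkl","wb"))
a=s["image"]; b=t["image"][100:250,250:450]
cv2.imwrite("pics/t6.png",cv2.convertScaleAbs(np.hstack([cv2.resize(a,(400,300)),cv2.resize(b,(400,300))]),alpha=1.5))
E
```

```text
t: 14.58
tool_pos: [0.4481, -0.2452, 0.0098]
tool_rot: [2.151, 2.288, -0.001]
contact_force: [-3.8, 3.1, 9.6]
opening: 0.0001
t: 14.82
tool_pos: [0.4483, -0.2452, 0.0079]
tool_rot: [2.151, 2.288, -0.0]
contact_force: [-3.4, 2.7, 9.2]
opening: 0.0001
```

View pics/t6.png

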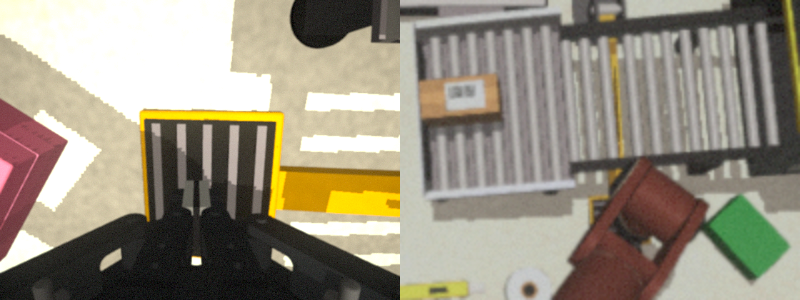

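Kraft has run into the tray (right part (460,97)), against the end stop. Tread still follows the fingers; check its height.

```bash
python3 - <<'E'
from h import *
import pickle
for f,uv in (("p5.pkl",[(140,112),(282,112)]),("p6.pkl",[(142,111),(283,112)])):
    p=pickle.load(open(f,"rb"))[0]; print(p["obs"]["tool_pos"])
    for z in(.0,.01,.02,.03,.04,.05):
        a,b=[atz(p,(u*1.4,v*1.4),z) for u,v in uv]; print(z,np.linalg.norm(a-b).round(4),a.round(3))
E
```

```text
[ 0.44735841 -0.24520108  0.02043439]
0.0 0.1071 [ 0.403 -0.202  0.   ]
0.01 0.1015 [ 0.405 -0.201  0.01 ]
0.02 0.0959 [ 0.407 -0.2    0.02 ]
0.03 0.0904 [ 0.409 -0.199  0.03 ]
0.04 0.0848 [ 0.411 -0.198  0.04 ]
0.05 0.0792 [ 0.413 -0.196  0.05 ]
[ 0.44833712 -0.24519117  0.00789487]
0.0 0.0994 [ 0.408 -0.2    0.   ]
0.01 0.0938 [ 0.41  -0.199  0.01 ]
0.02 0.0883 [ 0.412 -0.198  0.02 ]
0.03 0.0828 [ 0.414 -0.197  0.03 ]
0.04 0.0772 [ 0.416 -0.195  0.04 ]
0.05 0.0717 [ 0.418 -0.194  0.05 ]
```

```bash
python3 -m jog '[0,0,0,0.002,0,0,0, 0,0,0,0,0,0,0]';python3 -m jog '[0,0,0,0.0015,0,0,0, 0,0,0,0,0,0,0]'; python3 -c "
from station import ctrl;o=ctrl.get_obs();print(o['wrist_torque'],o['q'])"
```

```text
t: 15.18
tool_pos: [0.4485, -0.2452, 0.006]
tool_rot: [2.151, 2.287, 0.0]
contact_force: [-2.7, 3.4, 8.5]
opening: -0.0002
t: 15.42
tool_pos: [0.4486, -0.2452, 0.0046]
tool_rot: [2.151, 2.287, 0.0]
contact_force: [-2.3, 3.0, 10.0]
opening: -0.0001
[0.54245924 0.42773295 0.05948967] [-6.45832391e-01 -4.52293532e-03  2.02641762e+00  2.93186313e-05
  1.11767788e+00 -7.07143670e-01]
```

```bash
python3 -m jog '[0,0,0,0.002,0,0,0, 0,0,0,0,0,0,0]';python3 -m jog '[0,0,0,0.0015,0,0,0, 0,0,0,0,0,0,0]';  python3 - <<'E'
from h import *
import pickle
s=shot("wrist"); t=shot("scene"); pickle.dump((s,t),open("p7.pkl","wb"))
a=s["image"]; b=t["image"][175:250,140:240]
cv2.imwrite("pics/t7.png",cv2.convertScaleAbs(np.hstack([cv2.resize(a[120:360,160:480],(400,300)),cv2.resize(b,(400,300),interpolation=cv2.INTER_CUBIC)]),alpha=1.5))
E
```

```text
t: 15.68
tool_pos: [0.4488, -0.2452, 0.0027]
tool_rot: [2.151, 2.287, 0.001]
contact_force: [-2.3, 3.2, 10.1]
opening: -0.0002
t: 15.92
tool_pos: [0.449, -0.2452, 0.0013]
tool_rot: [2.151, 2.287, 0.001]
contact_force: [-0.9, 3.8, 9.9]
opening: -0.0001
```

View pics/t7.png

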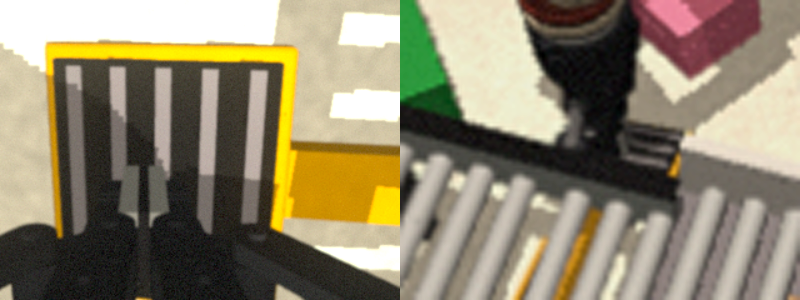

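```bash
python3 - <<'E'
from h import *
import pickle
p,s=pickle.load(open("p7.pkl","rb"))
o=p["obs"]; r=R.from_rotvec(o["tool_rot"]); t=o["tool_pos"]
for b in(0,.01,.019,.025): print(b,((proj(p,[t-b*r.as_matrix()[:,2]])-[160,120])*1.25).round(0))
for z in(.0,.01,.02,.03,.04): print(z,((proj(s,[[.49,-.192,z],[.494,-.192,z]])-[140,175])*4+[400,0]).round(0).tolist())
E
```

```text
0 [[142. 162.]]
0.01 [[142. 172.]]
0.019 [[142. 181.]]
0.025 [[142. 188.]]
0.0 [[666.0, 226.0], [664.0, 230.0]]
0.01 [[664.0, 220.0], [662.0, 224.0]]
0.02 [[662.0, 213.0], [660.0, 217.0]]
0.03 [[660.0, 206.0], [658.0, 210.0]]
0.04 [[658.0, 199.0], [656.0, 203.0]]
```

```bash
python3 - <<'E'
from h import *
import pickle
p,s=pickle.load(open("p7.pkl","rb"))
for z in(-.02,-.01,.0,.01,.02,.03,.04): print(z,((proj(s,[[.410,-.198,z],[.415,-.198,z]])-[140,175])*4+[400,0]).round(0).tolist(), [atz(p,(160+u*.8,120+v*.8),z).round(3).tolist() for u,v in((48,45),(297,45))])
E
python3 -m jog '[0,0,0,0.0015,0,0,0, 0,0,0,0,0,0,0]';python3 -m jog '[0,0,0,0.0015,0,0,0, 0,0,0,0,0,0,0]'
```

```text
-0.02 [[698.0, 155.0], [696.0, 160.0]] [[0.406, -0.202, -0.02], [0.513, -0.195, -0.02]]
-0.01 [[696.0, 148.0], [694.0, 153.0]] [[0.408, -0.201, -0.01], [0.51, -0.194, -0.01]]
0.0 [[695.0, 141.0], [693.0, 147.0]] [[0.41, -0.2, 0.0], [0.506, -0.194, 0.0]]
0.01 [[693.0, 134.0], [691.0, 140.0]] [[0.412, -0.198, 0.01], [0.503, -0.193, 0.01]]
0.02 [[692.0, 127.0], [689.0, 132.0]] [[0.414, -0.197, 0.02], [0.499, -0.192, 0.02]]
0.03 [[690.0, 120.0], [688.0, 125.0]] [[0.416, -0.196, 0.03], [0.495, -0.191, 0.03]]
0.04 [[688.0, 113.0], [686.0, 118.0]] [[0.418, -0.195, 0.04], [0.492, -0.19, 0.04]]
t: 16.27
tool_pos: [0.4492, -0.2452, -0.0001]
tool_rot: [2.151, 2.286, 0.002]
contact_force: [-1.3, 4.0, 9.4]
opening: -0.0001
t: 16.52
tool_pos: [0.4493, -0.2452, -0.0006]
tool_rot: [2.151, 2.287, 0.002]
contact_force: [-5.7, 5.6, 16.5]
opening: 0.0002
```

```bash
python3 -m jog '[0,0,0,0.0015,0,0,0, 0,0,0,0,0,0,0]'; python3 -m jog '[0,0,0,-0.03,0,0,0, 0,0,0,-0.03,0,0,0]'; python3 -m jog '[0,0,0,-0.03,0,0,0, 0.4,0,0,-0.04,0,0,0, 0.4,0,0,-0.01,0,0,0, 0.4,0,0,0,0,0,0]';  python3 - <<'E'
from h import *
import pickle
s=shot("wrist"); t=shot("top"); pickle.dump((s,t),open("p8.pkl","wb"))
b=t["image"][100:250,250:450]
cv2.imwrite("pics/t8.png",cv2.convertScaleAbs(np.hstack([cv2.resize(s["image"],(400,300)),cv2.resize(b,(400,300))]),alpha=1.5))
E
```

```text
t: 16.77
tool_pos: [0.4494, -0.2452, -0.001]
tool_rot: [2.151, 2.287, 0.002]
contact_force: [-7.2, 8.0, 23.1]
opening: -0.0002
t: 17.02
tool_pos: [0.447, -0.245, 0.0561]
tool_rot: [-2.152, -2.288, 0.003]
contact_force: [-2.0, -0.9, 2.8]
opening: 0.0001
t: 17.52
tool_pos: [0.4476, -0.2448, 0.1348]
tool_rot: [2.151, 2.288, -0.001]
contact_force: [-1.0, 0.5, 0.0]
opening: 0.0339
```

View pics/t8.png

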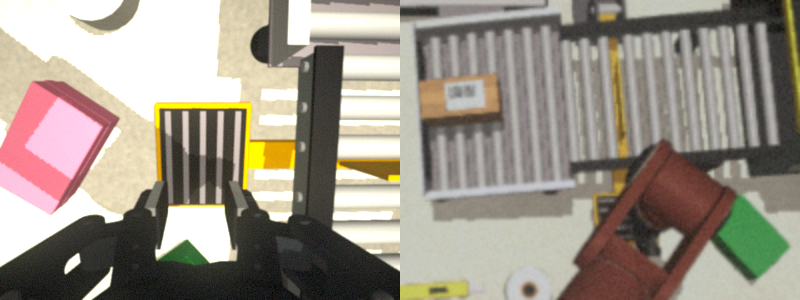

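```bash
python3 -m jog '[0.4,0,0.003,0.04,0,0,0, 0.4,0,0,0.01,0,0,0, 0.4,0,0,0,0,0,0]'; python3 -m jog '[0.4,0,0,0.015,0,0,0, 0.4,0,0,0,0,0,0]';python3 -m jog '[0.4,0,0,0.015,0,0,0, 0.4,0,0,0.015,0,0,0]'; python3 -m jog '[0.4,0,0,0.008,0,0,0, 0.4,0,0,0,0,0,0]'
```

```text
t: 18.0
tool_pos: [0.4489, -0.2434, 0.0825]
tool_rot: [-2.149, -2.285, 0.002]
contact_force: [0.1, -0.1, -0.3]
opening: 0.0344
t: 18.25
tool_pos: [0.4495, -0.2439, 0.0685]
tool_rot: [-2.151, -2.287, 0.002]
contact_force: [1.3, 0.6, -0.2]
opening: 0.034
t: 18.5
tool_pos: [0.4511, -0.2454, 0.0403]
tool_rot: [2.15, 2.287, -0.002]
contact_force: [-2.1, -0.7, 6.7]
opening: 0.0341
t: 18.75
tool_pos: [0.4512, -0.2453, 0.0322]
tool_rot: [2.151, 2.287, -0.001]
contact_force: [-2.2, -0.4, 7.8]
opening: 0.0344
```

```bash
python3 -m jog '[0.4,0,0,0.012,0,0,0, 0.4,0,0,0.012,0,0,0]';python3 -m jog '[0.4,0,0,0.005,0,0,0, 0.4,0,0,0,0,0,0]'; python3 -m jog '[0.4,0,0,0.003,0,0,0, 0.4,0,0,0,0,0,0]'; python3 -m jog '[0.4,0,0,0.003,0,0,0, 0.4,0,0,0,0,0,0]'
```

```text
t: 19.0
tool_pos: [0.4527, -0.2455, 0.0094]
tool_rot: [2.149, 2.284, 0.002]
contact_force: [2.7, 1.8, 11.7]
opening: 0.034
t: 19.25
tool_pos: [0.4532, -0.2455, 0.0047]
tool_rot: [2.149, 2.284, 0.003]
contact_force: [2.1, 2.8, 10.8]
opening: 0.0343
t: 19.5
tool_pos: [0.4535, -0.2455, 0.0024]
tool_rot: [2.148, 2.284, 0.004]
contact_force: [1.9, 3.9, 12.4]
opening: 0.0343
t: 19.75
tool_pos: [0.4538, -0.2455, 0.0016]
tool_rot: [2.148, 2.285, 0.004]
contact_force: [-5.0, 7.6, 26.7]
opening: 0.0343
```

Rigid stop this time at 12 N holding load and then 27 N, at a different TCP height than with shut fingers, so it is the treadle's stop, not the table. Let the treadle up and move over the kraft parcel.

```bash
python3 -m jog '[0.4,0,0,-0.03,0,0,0, 0.4,0,0,-0.05,0,0,0, 0.4,0,0,-0.05,0,0,0, 0.4,0,0,-0.05,0,0,0, 0.88,0,0,-0.05,0,0,0, 0.88,0,0,0,0,0,0]'; python3 - <<'E'
from h import *
plan((.632,.039,.280),pose(3.4,-8))
E
```

```text
t: 20.5
tool_pos: [0.4525, -0.2459, 0.2315]
tool_rot: [2.146, 2.282, 0.0]
contact_force: [0.9, -0.3, -0.6]
opening: 0.0692
n 7 d [0.179 0.285 0.048] turn [ 0.4 -7.6  0.1]
[0.039, 0.0281, -0.007] [0.05, -1.09, 0.01]
[0.0389, 0.0281, -0.0078] [0.05, -1.09, 0.01]
[0.0387, 0.0281, -0.0085] [0.05, -1.09, 0.01]
[0.0386, 0.0281, -0.0093] [0.05, -1.09, 0.01]
[0.0384, 0.0281, -0.01] [0.05, -1.09, 0.01]
[0.0382, 0.028, -0.0108] [0.05, -1.09, 0.01]
[0.038, 0.028, -0.0116] [0.05, -1.09, 0.01]
```

```bash
python3 -m jog '[0.88,0.039,0.028,-0.007,0,-1.1,0, 0.88,0.039,0.028,-0.008,0,-1.1,0, 0.88,0.039,0.028,-0.0085,0,-1.1,0, 0.88,0.0385,0.028,-0.009,0,-1.1,0, 0.88,0.0385,0.028,-0.01,0.1,-1.1,0, 0.88,0.038,0.028,-0.011,0.2,-1.1,0, 0.88,0.038,0.028,-0.0115,0.1,-1.1,0, 0.88,0,0,0,0,0,0, 0.88,0,0,0,0,0,0]'; python3 - <<'E'
from h import *
import pickle
p=shot("wrist"); t=shot("top"); pickle.dump((p,t),open("p9.pkl","wb"))
print(p["obs"]["opening"])
for n_,q in(("wrist",p),("top",t)): print(n_,[(np.round(b["box"]).tolist(),round(b["p"],2)) for b in ctrl.boxes_of("kraft_parcel",q)])
n=np.array([-.008,.139,.990]);u=np.array([.059,-.998,0])*.990+np.array([0,0,.139]);c=np.array([.998,.059,0]);m=np.array([.633,.024,.1705])
C=[m+a*.06*u+b*.03*c for a,b in((-1,-1),(-1,1),(1,1),(1,-1))]
print("model",proj(p,C).round(0).tolist())
for nm,q,off in (("w",p,(0,300,0,560)),("t",t,(100,250,250,450))):
    im=cv2.GaussianBlur(q["image"],(5,5),0); h=cv2.cvtColor(im,cv2.COLOR_BGR2HSV)
    k=cv2.inRange(h,(5,70,40),(20,220,255)); z=np.zeros_like(k); z[off[0]:off[1],off[2]:off[3]]=k[off[0]:off[1],off[2]:off[3]]
    z=cv2.morphologyEx(z,cv2.MORPH_CLOSE,np.ones((25,25)) if nm=="w" else np.ones((7,7)))
    for ct in sorted(cv2.findContours(z,0,2)[0],key=cv2.contourArea)[-3:]:
        print(nm,cv2.contourArea(ct),cv2.boundingRect(ct),cv2.boxPoints(cv2.minAreaRect(ct)).round(0).tolist(),cv2.approxPolyDP(ct,5,True)[:,0].tolist())
print("V profile row 170:",cv2.cvtColor(p["image"],cv2.COLOR_BGR2HSV)[170,190:360:5].tolist())
E
```

```text
t: 21.62
tool_pos: [0.6286, 0.0407, 0.2733]
tool_rot: [2.087, 2.22, -0.153]
contact_force: [-0.4, -0.9, -0.3]
opening: 0.0753
0.07532604199049638
wrist [([42.0, 310.0, 84.0, 57.0], 0.72), ([281.0, 203.0, 75.0, 154.0], 0.57)]
top [([364.0, 260.0, 48.0, 38.0], 0.89), ([422.0, 218.0, 44.0, 46.0], 0.69), ([282.0, 149.0, 43.0, 26.0], 0.59)]
model [[241.0, 129.0], [320.0, 130.0], [315.0, 276.0], [244.0, 275.0]]
w 312.0 (27, 232, 23, 20) [[23.0, 244.0], [31.0, 229.0], [52.0, 239.0], [44.0, 255.0]] [[28, 235], [33, 249], [47, 249], [45, 236]]
w 1544.0 (512, 214, 48, 86) [[512.0, 299.0], [512.0, 214.0], [559.0, 214.0], [559.0, 299.0]] [[559, 214], [528, 291], [512, 299], [559, 299]]
w 11314.5 (241, 125, 80, 153) [[241.0, 125.0], [320.0, 125.0], [320.0, 277.0], [241.0, 277.0]] [[243, 128], [243, 273], [314, 276], [320, 131], [295, 125]]
t 23.5 (354, 118, 5, 8) [[354.0, 118.0], [358.0, 118.0], [358.0, 125.0], [354.0, 125.0]] [[358, 118], [354, 125]]
t 944.0 (346, 159, 32, 65) [[346.0, 223.0], [346.0, 159.0], [377.0, 159.0], [377.0, 223.0]] [[357, 159], [356, 195], [346, 197], [347, 219], [377, 
[... 258 characters left out ...]
276, 198], [276, 214], [260, 217], [274, 218], [270, 233], [251, 241], [279, 249], [272, 178], [280, 173], [274, 162], [299, 159], [299, 141], [280, 136], [277, 100]]
V profile row 170: [[30, 23, 89], [30, 36, 86], [21, 37, 90], [27, 31, 91], [19, 30, 92], [23, 25, 91], [27, 25, 92], [20, 26, 89], [17, 25, 91], [23, 25, 91], [30, 34, 90], [18, 145, 100], [18, 151, 101], [16, 151, 103], [18, 166, 106], [17, 144, 113], [16, 154, 136], [17, 156, 141], [18, 151, 177], [18, 151, 181], [18, 154, 179], [18, 161, 158], [17, 155, 155], [17, 154, 162], [17, 157, 153], [17, 157, 162], [19, 33, 130], [22, 29, 132], [22, 22, 130], [24, 29, 134], [19, 31, 132], [24, 27, 130], [19, 33, 133], [23, 26, 129]]
```

Kraft's contour (243,128)-(320,131)-(314,276)-(243,273) matches the model of it resting at the end stop within 2 px. Grasp.

```bash
python3 - <<'E'
from h import *
n=np.array([-.008,.139,.990]);m=np.array([.633,.024,.1705])
plan(m-.053*n,pose(3.4,-8),1)
E
```

```text
n 1 d [ 0.005 -0.023 -0.157] turn [-0.5 -0.3  0.1]
[-0.002, 0.0047, 0.1585] [-0.48, -0.29, 0.05]
```

```bash
python3 -m jog '[0.88,-0.001,0.003,0.05,-0.5,-0.3,0, 0.88,-0.001,0.0015,0.05,0,0,0, 0.88,0,0,0.033,0,0,0, 0.88,0,0,0.017,0,0,0, 0.88,0,0,0.007,0,0,0, 0.88,0,0,0,0,0,0, 0.3,0,0,0,0,0,0, 0.3,0,0,0,0,0,0, 0.3,0,0,0,0,0,0, 0.3,0,0,0,0,0,0]' 60; python3 -m jog '[0.3,0,0,-0.02,0,0,0, 0.3,0,0,-0.05,0,0,0, 0.3,0,0,-0.05,0,0,0, 0.3,0,0,-0.03,0,0,0, 0.3,0,0,0,0,0,0]' && python3 - <<'E'
from h import *
plan((.42,.297,.22),pose(90,0))
E
```

```text
t: 23.08
tool_pos: [0.6359, 0.0176, 0.1226]
tool_rot: [2.078, 2.21, -0.142]
contact_force: [-2.8, -0.3, 6.6]
opening: 0.0589
t: 23.7
tool_pos: [0.6351, 0.039, 0.273]
tool_rot: [2.076, 2.209, -0.136]
contact_force: [1.2, 0.2, -4.0]
opening: 0.0587
n 10 d [-0.215  0.258 -0.053] turn [ -5.7   6.8 -86.3]
[0.0275, -0.0199, 0.0013] [-0.57, 0.68, -8.63]
[0.0302, -0.0155, 0.0015] [-0.57, 0.68, -8.63]
[0.0322, -0.0109, 0.0017] [-0.57, 0.68, -8.63]
[0.0334, -0.0059, 0.002] [-0.57, 0.68, -8.63]
[0.0339, -0.0009, 0.0024] [-0.57, 0.68, -8.63]
[0.0336, 0.0042, 0.0028] [-0.57, 0.68, -8.63]
[0.0326, 0.0092, 0.0033] [-0.57, 0.68, -8.63]
[0.0308, 0.0139, 0.0038] [-0.57, 0.68, -8.63]
[0.0283, 0.0183, 0.0043] [-0.57, 0.68, -8.63]
[0.0252, 0.0223, 0.0048] [-0.57, 0.68, -8.63]
```

```bash
python3 -m jog '[0.3,0.0275,-0.02,0.001,-0.6,0.7,-8.6, 0.3,0.030,-0.0155,0.0015,-0.6,0.7,-8.6, 0.3,0.032,-0.011,0.002,-0.6,0.7,-8.6, 0.3,0.0335,-0.006,0.002,-0.6,0.7,-8.6, 0.3,0.034,-0.001,0.0025,-0.6,0.7,-8.6, 0.3,0.0335,0.004,0.003,-0.6,0.7,-8.6, 0.3,0.0325,0.009,0.003,-0.6,0.7,-8.6, 0.3,0.031,0.014,0.004,-0.6,0.7,-8.6, 0.3,0.028,0.018,0.004,-0.5,0.6,-8.6, 0.3,0.025,0.022,0.005,-0.5,0.6,-8.6]' && python3 -m jog '[0.3,0,0,0,0,0,0, 0.3,0,0,0,0,0,0]'; python3 - <<'E'
from h import *
import pickle
s=shot("scene"); pickle.dump(s,open("p10.pkl","wb"))
plan((.42,.297,.045),pose(90,0),1)
for t in("white_parcel","earlier_carton","kraft_parcel"): print(t,[(np.round(b["box"]).tolist(),round(b["p"],2)) for b in ctrl.boxes_of(t,s)])
E
```

```text
t: 24.95
tool_pos: [0.4167, 0.2957, 0.2144]
tool_rot: [-0.001, -3.135, -0.001]
contact_force: [0.7, 0.3, -4.0]
opening: 0.0588
t: 25.2
tool_pos: [0.4181, 0.295, 0.2157]
tool_rot: [-0.01, -3.137, -0.001]
contact_force: [0.7, -0.0, -3.9]
opening: 0.0584
n 1 d [ 0.001  0.002 -0.171] turn [ 0.  -0.2 -0.4]
[-0.0021, 0.002, 0.1712] [0.04, -0.24, -0.39]
white_parcel [([358.0, 299.0, 30.0, 60.0], 0.7), ([390.0, 186.0, 40.0, 16.0], 0.51)]
earlier_carton [([412.0, 292.0, 48.0, 87.0], 0.92)]
kraft_parcel [([136.0, 187.0, 34.0, 33.0], 0.87), ([209.0, 173.0, 38.0, 47.0], 0.75), ([381.0, 211.0, 35.0, 48.0], 0.74)]
```

```bash
python3 -m jog '[0.3,-0.002,0.002,0.04,0,0,-0.4, 0.3,0,0,0.05,0,0,0, 0.3,0,0,0.045,0,0,0, 0.3,0,0,0.025,0,0,0, 0.3,0,0,0.01,0,0,0, 0.3,0,0,0.004,0,0,0, 0.3,0,0,0.002,0,0,0, 0.3,0,0,0,0,0,0]'; python3 -m jog '[0.3,0,0,0.002,0,0,0, 0.3,0,0,0,0,0,0]'
```

```text
t: 26.4
tool_pos: [0.4209, 0.2983, 0.0424]
tool_rot: [0.002, -3.14, -0.004]
contact_force: [-0.3, -0.3, -3.3]
opening: 0.0583
t: 26.65
tool_pos: [0.4201, 0.298, 0.0394]
tool_rot: [0.002, -3.139, -0.003]
contact_force: [-0.6, 0.7, -3.2]
opening: 0.0589
```

```bash
python3 -m jog '[0.3,0,0,0.002,0,0,0, 0.3,0,0,0,0,0,0]'; python3 -m jog '[0.3,0,0,0.0015,0,0,0, 0.3,0,0,0,0,0,0]'
```

```text
t: 26.9
tool_pos: [0.4198, 0.2978, 0.037]
tool_rot: [0.002, -3.138, -0.003]
contact_force: [-0.3, 0.6, -2.8]
opening: 0.0585
t: 27.15
tool_pos: [0.4201, 0.298, 0.036]
tool_rot: [0.002, -3.139, -0.003]
contact_force: [-2.1, 0.1, -1.1]
opening: 0.0588
```

```bash
python3 -m jog '[0.3,0,0,0.0015,0,0,0, 0.3,0,0,0,0,0,0]'; python3 -m jog '[0.3,0,0,0.001,0,0,0, 0.3,0,0,0,0,0,0]'
```

```text
t: 27.4
tool_pos: [0.4201, 0.298, 0.0359]
tool_rot: [0.003, -3.138, -0.002]
contact_force: [-5.5, -3.5, 7.5]
opening: 0.0586
t: 27.65
tool_pos: [0.4201, 0.298, 0.0358]
tool_rot: [0.003, -3.137, -0.002]
contact_force: [-8.6, -5.0, 13.1]
opening: 0.0581
```

```bash
python3 -m jog '[0.9,0,0,0,0,0,0, 0.9,0,0,0,0,0,0, 0.9,0,0,0,0,0,0, 0.9,0,0,-0.02,0,0,0, 0.9,0,0,-0.05,0,0,0, 0.9,0,0,-0.06,0,0,0, 0.9,0,0,-0.06,0,0,0, 0.9,0,0,-0.04,0,0,0]'; python3 -m jog '[0.9,0,-0.05,0,0,0,0, 0.9,0,-0.05,0,0,0,0, 0.9,0,-0.05,0,0,0,0, 0.9,0,-0.05,0,0,0,0, 0.9,0,-0.05,0,0,0,0, 0.9,0,-0.05,0,0,0,0, 0.9,0,0,0,0,0,0, 0.9,0,0,0,0,0,0]'; python3 - <<'E'
from h import *
import pickle
T0=pickle.load(open("p0.pkl","rb"))
for nm in("scene","top"):
    p=shot(nm)
    print(nm)
    for t in("white_parcel","earlier_carton","kraft_parcel"): print(t,[(np.round(b["box"],1).tolist(),round(b["p"],2)) for b in ctrl.boxes_of(t,p)])
    for (x,y,l,w,h) in((.600,.297,.13,.062,.086),(.420,.298,.12,.06,.084)):
        X=[[x+a*l/2,y+b*w/2,z] for a in(-1,1) for b in(-1,1) for z in((.006,h) if nm=="scene" else (h,))]; q=proj(p,X); print(" model box",((q.max(0)+q.min(0))/2).round(1),(q.max(0)-q.min(0)).round(1))
        print(" label px BGR",[p["image"][int(v),int(u)].tolist() for u,v in proj(p,[[x,y+.012,h],[x-l*.4,y,h]])])
    # red tape of the carton before/after
    for i,im in enumerate((T0[nm]["image"],p["image"])):
        hsv=cv2.cvtColor(im,cv2.COLOR_BGR2HSV); k=cv2.inRange(hsv,(0,150,80),(6,255,255))|cv2.inRange(hsv,(174,150,80),(180,255,255))
        z=np.zeros_like(k); r=(slice(245,335),slice(370,450)) if nm=="scene" else (slice(145,230),slice(130,175)); z[r]=k[r]; ys,xs=np.nonzero(z); print(" red",i,len(xs),xs.mean().round(2),ys.mean().round(2))
print(ctrl.get_obs()["t"])
E
```

```text
t: 28.65
tool_pos: [0.4215, 0.2979, 0.2669]
tool_rot: [-0.002, 3.141, 0.006]
contact_force: [0.2, -0.1, -0.1]
opening: 0.0769
t: 29.65
tool_pos: [0.4212, -0.0022, 0.2625]
tool_rot: [0.002, -3.138, -0.004]
contact_force: [1.2, -0.0, 0.6]
opening: 0.0768
scene
white_parcel [([358.1, 298.6, 30.1, 60.5], 0.92), ([390.8, 184.8, 46.9, 34.1], 0.86)]
earlier_carton [([410.0, 293.6, 49.8, 83.3], 0.69)]
kraft_parcel [([137.6, 189.3, 35.0, 30.6], 0.61), ([209.4, 171.8, 37.8, 43.0], 0.61)]
 model box [359.2 299.4] [36.  60.3]
 label px BGR [[36, 38, 41], [118, 59, 22]]
 model box [370.1 243.6] [31.7 52.3]
 label px BGR [[75, 83, 83], [52, 95, 137]]
 red 0 272 415.41 287.72
 red 1 273 415.41 287.74
top
white_parcel [([185.1, 296.0, 43.3, 44.3], 0.67), ([195.9, 165.1, 26.8, 43.8], 0.57)]
earlier_carton [([155.4, 185.9, 33.8, 64.1], 0.77), ([195.9, 165.7, 27.0, 41.3], 0.42)]
kraft_parcel [([197.0, 223.2, 26.8, 39.5], 0.82), ([424.5, 218.6, 42.3, 45.3], 0.79), ([363.6, 259.5, 45.5, 41.8], 0.79)]
 model box [194.2 164.2] [19.7 39.7]
 label px BGR [[79, 78, 78], [118, 68, 42]]
 model box [193.2 219.8] [19.1 37.5]
 label px BGR [[89, 87, 89], [76, 105, 126]]
 red 0 184 151.59 188.5
 red 1 185 151.59 188.4
30.05
```

```bash
python3 -c "
from station import ctrl
print(ctrl.finish_job())"
```

```text
the job is handed in; nothing more can be done
None
```

Both parcels are in the blue tote and the job was handed in at about 30 s. No verdict is reported, so this rests on my own checks.

**What I did**
- **White parcel:** I moved it from the tray and set it down gently, label up, at about (0.60, 0.297).
- **Treadle:** I pressed it with the fingers until the kraft parcel rolled down to the end stop by itself, then let it up.
- **Kraft parcel:** I set it down gently, label up, beside the white one at about (0.42, 0.298).

**Last checks**
- **Positions:** The top camera sees both parcels within about 4 pixels of where they should be. Label and tape colours show on top of each.
- **Earlier carton:** Its red tape moved by no more than 0.1 pixel in either view, so it was not shifted.
- **Robot:** It stood clear of everything at the end, with a wrist force of about 1 N.

**What disagreed or failed**
- **Treadle height:** The tread met the fingers about 25 mm lower than its stated height, so it was unclear whether the first press had reached the stop. I pressed once more, with the tray already holding the kraft parcel. It held at about 12 N, then rose sharply to 27 N at the stop.
- **Kraft parcel in the scene view:** At the end the network did not find it there, though the top view did and the pixel colours in both views fit.
- **No final look:** I had used all 12 picture views by then, so the last checks are numeric only. I did not check again that the treadle was up after the second press; it had come up after the first.

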